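# Set out the bud vases in rows by height

## Task

The three rows of the display mat each begin at the far end with a stuck-down sample vase. Set every loose vase upright in the row whose sample has its own height, one centred on each ringed place, filling each row from the sample towards you without gaps; vases that already stand on the mat may be in a wrong row or place and must then be moved. Set the vases down gently, never let one fall, and do not disturb the sticker roll, the brush and the bowl.

Things in the scene. Friction and masses are not known exactly. Their poses are not given: they have to be found in the camera images.
- mat: grey cloth mat, fixed, 420 x 310 mm, 1 mm thin (things on it stand at z = 0). Three rows along its x, at y = -95, 0, +95 mm: each a paper square with a sample at x = +180 mm, then three places in paper rings 70 mm across at x = +90, 0, -90 mm. Origin: on the table, middle place of the middle row; +x towards the samples, away from the robot; z up
- sample_short: sample vase, 55 mm high, stuck down (fixed) on the paper square at the far end of a row of the mat; which row varies. Same shape and glaze as the loose vases of 55 mm. Origin: centre of the underside; its axes are parallel to the mat's, so the places of its row lie at x = -90, -180 and -270 mm, y = 0 in its frame
- sample_mid: sample vase, 73 mm high, stuck down (fixed) on the paper square at the far end of a row of the mat; which row varies. Same shape and glaze as the loose vases of 73 mm. Origin: centre of the underside; its axes are parallel to the mat's, so the places of its row lie at x = -90, -180 and -270 mm, y = 0 in its frame
- sample_tall: sample vase, 91 mm high, stuck down (fixed) on the paper square at the far end of a row of the mat; which row varies. Same shape and glaze as the loose vases of 91 mm. Origin: centre of the underside; its axes are parallel to the mat's, so the places of its row lie at x = -90, -180 and -270 mm, y = 0 in its frame
- mid1: loose brown ribbed vase, 73 mm high, None if absent. Round: body 60 mm across up to 45 mm, above it a straight neck 38 mm across, 28 mm long, rim 40 mm; mouth closed to fingers: grip the neck from outside, from above. Origin: centre of underside; z up its axis. Starts upright on the bare table or on a place of the mat, right or wrong. Thick foot, hard to tip
- mid2: loose brown ribbed vase, 73 mm high, None if absent. Round: body 60 mm across up to 45 mm, above it a straight neck 38 mm across, 28 mm long, rim 40 mm; mouth closed to fingers: grip the neck from outside, from above. Origin: centre of underside; z up its axis. Starts upright on the bare table or on a place of the mat, right or wrong. Thick foot, hard to tip
- mid3: loose brown ribbed vase, 73 mm high, None if absent. Round: body 60 mm across up to 45 mm, above it a straight neck 38 mm across, 28 mm long, rim 40 mm; mouth closed to fingers: grip the neck from outside, from above. Origin: centre of underside; z up its axis. Starts upright on the bare table or on a place of the mat, right or wrong. Thick foot, hard to tip
- short1: loose brown ribbed vase, 55 mm high, None if absent. Round: body 60 mm across up to 27 mm, above it a straight neck 38 mm across, 28 mm long, rim 40 mm; mouth closed to fingers: grip the neck from outside, from above. Origin: centre of underside; z up its axis. Starts upright on the bare table or on a place of the mat, right or wrong. Thick foot, hard to tip
- short2: loose brown ribbed vase, 55 mm high, None if absent. Round: body 60 mm across up to 27 mm, above it a straight neck 38 mm across, 28 mm long, rim 40 mm; mouth closed to fingers: grip the neck from outside, from above. Origin: centre of underside; z up its axis. Starts upright on the bare table or on a place of the mat, right or wrong. Thick foot, hard to tip
- short3: loose brown ribbed vase, 55 mm high, None if absent. Round: body 60 mm across up to 27 mm, above it a straight neck 38 mm across, 28 mm long, rim 40 mm; mouth closed to fingers: grip the neck from outside, from above. Origin: centre of underside; z up its axis. Starts upright on the bare table or on a place of the mat, right or wrong. Thick foot, hard to tip
- tall1: loose brown ribbed vase, 91 mm high, None if absent. Round: body 60 mm across up to 63 mm, above it a straight neck 38 mm across, 28 mm long, rim 40 mm; mouth closed to fingers: grip the neck from outside, from above. Origin: centre of underside; z up its axis. Starts upright on the bare table or on a place of the mat, right or wrong. Thick foot, hard to tip
- tall2: loose brown ribbed vase, 91 mm high, None if absent. Round: body 60 mm across up to 63 mm, above it a straight neck 38 mm across, 28 mm long, rim 40 mm; mouth closed to fingers: grip the neck from outside, from above. Origin: centre of underside; z up its axis. Starts upright on the bare table or on a place of the mat, right or wrong. Thick foot, hard to tip
- tall3: loose brown ribbed vase, 91 mm high, None if absent. Round: body 60 mm across up to 63 mm, above it a straight neck 38 mm across, 28 mm long, rim 40 mm; mouth closed to fingers: grip the neck from outside, from above. Origin: centre of underside; z up its axis. Starts upright on the bare table or on a place of the mat, right or wrong. Thick foot, hard to tip
- stickers: bystander: orange roll of price stickers lying flat, 68 mm across, 22 mm high, origin under its centre
- duster: bystander: brush lying on the table, origin about its middle, underneath
- bowl: bystander: white bowl, 120 mm across, 50 mm high, origin under its centre
Things that resemble listed ones, but are neither listed nor needed, are in the scene too. What is shaped like the mid2 but pink is not meant.

How it is judged:
At the end, for the whole second after the job is handed in: Every vase present stands upright (within 0.1 rad) and at rest on a place of the row whose sample has its height, within 12 mm of the place's centre along and across the row; no place between a vase and its sample is empty (((x of short1 in the frame of sample_short between -0.102 and -0.078 m and y of short1 in the frame of sample_short between -0.012 and 0.012 m) or (x of short1 in the frame of sample_short between -0.192 and -0.168 m and y of short1 in the frame of sample_short between -0.012 and 0.012 m) or (x of short1 in the frame of sample_short between -0.282 and -0.258 m and y of short1 in the frame of sample_short between -0.012 and 0.012 m)) and angle between each of short1, short2, short3, mid1, mid2, mid3, tall1, tall2, tall3's own z axis and vertical below 0.1 rad and linear speed of each of short1, short2, short3, mid1, mid2, mid3, tall1, tall2, tall3 below 0.02 m/s and height (world z) of each of short1, short2, short3, mid1, mid2, mid3, tall1, tall2, tall3 below 0.01 m and ((x of short2 in the frame of sample_short between -0.102 and -0.078 m and y of short2 in the frame of sample_short between -0.012 and 0.012 m) or (x of short2 in the frame of sample_short between -0.192 and -0.168 m and y of short2 in the frame of sample_short between -0.012 and 0.012 m) or (x of short2 in the frame of sample_short between -0.282 and -0.258 m and y of short2 in the frame of sample_short between -0.012 and 0.012 m)) and ((x of short3 in the frame of sample_short between -0.102 and -0.078 m and y of short3 in the frame of sample_short between -0.012 and 0.012 m) or (x of short3 in the frame of sample_short between -0.192 and -0.168 m and y of short3 in the frame of sample_short between -0.012 and 0.012 m) or (x of short3 in the frame of sample_short between -0.282 and -0.258 m and y of short3 in the frame of sample_short between -0.012 and 0.012 m)) and (x of each of short1, short2, short3 in the frame of sample_short above -0.135 m or (x of short1 in the frame of sample_short between -0.102 and -0.078 m and y of short1 in the frame of sample_short between -0.012 and 0.012 m) or (x of short2 in the frame of sample_short between -0.102 and -0.078 m and y of short2 in the frame of sample_short between -0.012 and 0.012 m) or (x of short3 in the frame of sample_short between -0.102 and -0.078 m and y of short3 in the frame of sample_short between -0.012 and 0.012 m)) and (x of each of short1, short2, short3 in the frame of sample_short above -0.225 m or (x of short1 in the frame of sample_short between -0.192 and -0.168 m and y of short1 in the frame of sample_short between -0.012 and 0.012 m) or (x of short2 in the frame of sample_short between -0.192 and -0.168 m and y of short2 in the frame of sample_short between -0.012 and 0.012 m) or (x of short3 in the frame of sample_short between -0.192 and -0.168 m and y of short3 in the frame of sample_short between -0.012 and 0.012 m)) and ((x of mid1 in the frame of sample_mid between -0.102 and -0.078 m and y of mid1 in the frame of sample_mid between -0.012 and 0.012 m) or (x of mid1 in the frame of sample_mid between -0.192 and -0.168 m and y of mid1 in the frame of sample_mid between -0.012 and 0.012 m) or (x of mid1 in the frame of sample_mid between -0.282 and -0.258 m and y of mid1 in the frame of sample_mid between -0.012 and 0.012 m)) and ((x of mid2 in the frame of sample_mid between -0.102 and -0.078 m and y of mid2 in the frame of sample_mid between -0.012 and 0.012 m) or (x of mid2 in the frame of sample_mid between -0.192 and -0.168 m and y of mid2 in the frame of sample_mid between -0.012 and 0.012 m) or (x of mid2 in the frame of sample_mid between -0.282 and -0.258 m and y of mid2 in the frame of sample_mid between -0.012 and 0.012 m)) and ((x of mid3 in the frame of sample_mid between -0.102 and -0.078 m and y of mid3 in the frame of sample_mid between -0.012 and 0.012 m) or (x of mid3 in the frame of sample_mid between -0.192 and -0.168 m and y of mid3 in the frame of sample_mid between -0.012 and 0.012 m) or (x of mid3 in the frame of sample_mid between -0.282 and -0.258 m and y of mid3 in the frame of sample_mid between -0.012 and 0.012 m)) and (x of each of mid1, mid2, mid3 in the frame of sample_mid above -0.135 m or (x of mid1 in the frame of sample_mid between -0.102 and -0.078 m and y of mid1 in the frame of sample_mid between -0.012 and 0.012 m) or (x of mid2 in the frame of sample_mid between -0.102 and -0.078 m and y of mid2 in the frame of sample_mid between -0.012 and 0.012 m) or (x of mid3 in the frame of sample_mid between -0.102 and -0.078 m and y of mid3 in the frame of sample_mid between -0.012 and 0.012 m)) and (x of each of mid1, mid2, mid3 in the frame of sample_mid above -0.225 m or (x of mid1 in the frame of sample_mid between -0.192 and -0.168 m and y of mid1 in the frame of sample_mid between -0.012 and 0.012 m) or (x of mid2 in the frame of sample_mid between -0.192 and -0.168 m and y of mid2 in the frame of sample_mid between -0.012 and 0.012 m) or (x of mid3 in the frame of sample_mid between -0.192 and -0.168 m and y of mid3 in the frame of sample_mid between -0.012 and 0.012 m)) and ((x of tall1 in the frame of sample_tall between -0.102 and -0.078 m and y of tall1 in the frame of sample_tall between -0.012 and 0.012 m) or (x of tall1 in the frame of sample_tall between -0.192 and -0.168 m and y of tall1 in the frame of sample_tall between -0.012 and 0.012 m) or (x of tall1 in the frame of sample_tall between -0.282 and -0.258 m and y of tall1 in the frame of sample_tall between -0.012 and 0.012 m)) and ((x of tall2 in the frame of sample_tall between -0.102 and -0.078 m and y of tall2 in the frame of sample_tall between -0.012 and 0.012 m) or (x of tall2 in the frame of sample_tall between -0.192 and -0.168 m and y of tall2 in the frame of sample_tall between -0.012 and 0.012 m) or (x of tall2 in the frame of sample_tall between -0.282 and -0.258 m and y of tall2 in the frame of sample_tall between -0.012 and 0.012 m)) and ((x of tall3 in the frame of sample_tall between -0.102 and -0.078 m and y of tall3 in the frame of sample_tall between -0.012 and 0.012 m) or (x of tall3 in the frame of sample_tall between -0.192 and -0.168 m and y of tall3 in the frame of sample_tall between -0.012 and 0.012 m) or (x of tall3 in the frame of sample_tall between -0.282 and -0.258 m and y of tall3 in the frame of sample_tall between -0.012 and 0.012 m)) and (x of each of tall1, tall2, tall3 in the frame of sample_tall above -0.135 m or (x of tall1 in the frame of sample_tall between -0.102 and -0.078 m and y of tall1 in the frame of sample_tall between -0.012 and 0.012 m) or (x of tall2 in the frame of sample_tall between -0.102 and -0.078 m and y of tall2 in the frame of sample_tall between -0.012 and 0.012 m) or (x of tall3 in the frame of sample_tall between -0.102 and -0.078 m and y of tall3 in the frame of sample_tall between -0.012 and 0.012 m)) and (x of each of tall1, tall2, tall3 in the frame of sample_tall above -0.225 m or (x of tall1 in the frame of sample_tall between -0.192 and -0.168 m and y of tall1 in the frame of sample_tall between -0.012 and 0.012 m) or (x of tall2 in the frame of sample_tall between -0.192 and -0.168 m and y of tall2 in the frame of sample_tall between -0.012 and 0.012 m) or (x of tall3 in the frame of sample_tall between -0.192 and -0.168 m and y of tall3 in the frame of sample_tall between -0.012 and 0.012 m))); the robot touches nothing.
It fails at once if a vase is let fall (in free air, touching nothing, more than 40 mm above the table) ((height (world z) of short1 above 0.04 m and contact force between short1 and anything else below 0.01 N) or (height (world z) of mid1 above 0.04 m and contact force between mid1 and anything else below 0.01 N) or (height (world z) of tall1 above 0.04 m and contact force between tall1 and anything else below 0.01 N) or (height (world z) of short2 above 0.04 m and contact force between short2 and anything else below 0.01 N) or (height (world z) of mid2 above 0.04 m and contact force between mid2 and anything else below 0.01 N) or (height (world z) of tall2 above 0.04 m and contact force between tall2 and anything else below 0.01 N) or (height (world z) of short3 above 0.04 m and contact force between short3 and anything else below 0.01 N) or (height (world z) of mid3 above 0.04 m and contact force between mid3 and anything else below 0.01 N) or (height (world z) of tall3 above 0.04 m and contact force between tall3 and anything else below 0.01 N)).
It fails at once if the sticker roll, brush or bowl is moved more than 30 mm (distance of any of stickers, duster, bowl from where it was at the start of the episode above 0.03 m).
Of short1, mid1, tall1, short2, mid2, tall2, short3, mid3, tall3 only 7 to 9 are there at a start; the rules pass over those that are not, and their reading is None.
At some moment in a run one of short1, mid1, tall1, short2, mid2, tall2, short3, mid3, tall3 may be knocked a few centimetres aside while the robot is not near it.
It also fails if it takes over 210 s, if anything falls off the work surface, if the arm or the gripper's body presses on something with over 40 N, if the wrist force passes 120 N, or if a joint passes its speed limit or range.

## Robot

A 6-joint arm with a two-finger parallel gripper is mounted at the origin on the work surface. World frame = base frame: x ahead of the robot, y to its left, z up, the work surface at z = 0. Lengths are in m, angles in rad, forces in N, time in s.
With the tool pointing down it reaches from about 0.35 to 0.975 m from the base axis. Payload 7.1 kg.
Tool frame: the origin (TCP) lies midway between the tips of the shut fingers; the grasp point (between the pads) lies 19 mm behind it; z points along the fingers, y is the line along which they close (so a half turn about z gives the same grasp; the last joint's range is limited). The gripper opens to 88 mm and grips with 3 to 60 N. Pads are 20 mm wide; open, the fingers measure 115 mm over their backs; the gripper's body (75 mm by 178 mm) begins 61 mm behind the grasp point.
Start: joints at [1.212, 0.423, 1.63, -0, 1.089, -0.019], TCP at [0.208, 0.589, 0.223] pointing down, gripper open.
Joint ranges: [-3, 3], [-0.9, 2.11], [0.09, 2.58], [-1.31, 4.45], [0.11, 2.69], [-2.54, 2.54]. Speed limits (rad/s): [2.39, 2.39, 3.01, 3.14, 3.14, 3.14].

## Interface

Orientations are given as a unit quaternion [w, x, y, z].
In Python, from station import move_pose, movel, movej, command_gripper, wait, inverse_kinematics, read_camera, camera_info, MotionError, job_done, get_time, get_joint_pos, get_qvel, get_effort, get_tcp_pos, get_ee_rot, get_ft_force, get_ft_torque, get_grip_width, get_finger_force gives the robot as it stands. Calls block until the motion is done:
- move_pose(position, orientation): joint-space move of the TCP to a pose.
- movel(position, frame=None, v=0.15, until_force=None): straight line of the TCP; frame=None keeps the orientation; v is the mean speed in m/s. With until_force (N) it stops when the force on the tool has changed by that much, and returns True; else False.
- movej(angles): joint-space move.
- command_gripper(opening): opening from 0.0 (shut) to 1.0 (fully open); the grip force is fixed at half the most; returns when the fingers have stopped.
- wait(seconds).
- inverse_kinematics(position, orientation): joint angles nearest the present ones, or None.
- read_camera(name): name is "side" or "top"; returns the picture (420x560x3 uint8, red, green, blue); there is no depth.
- camera_info(name): a dict with "intrinsics" (3x3 intrinsics, pixels), "T" (4x4, takes a point from camera to world coordinates). Camera axes: x right, y up, looking along -z (the intrinsics and any distortion apply to the point x, -y, -z); pixel columns grow to the right and rows downward; lengths in m; the calibration is good to about 2 mm. A picture is of the moment at which its call begins. camera_info takes no time and is no camera call.
A pose or a line that the arm cannot do raises MotionError and nothing moves.
- job_done(): hands the job in; it is judged then, once.
Readings, each from a call of its own:
- get_time(): time.
- get_joint_pos(): joint angles.
- get_qvel(): joint speeds.
- get_effort(): joint torques, N m.
- get_tcp_pos(): TCP position.
- get_ee_rot(): TCP orientation.
- get_ft_force(): force on the tool from outside, world axes, zero at the start.
- get_ft_torque(): the same for the moment, N m.
- get_grip_width(): opening from 0.0 (shut) to 1.0 (fully open).
- get_finger_force(): force on a finger pad.
Only numpy, scipy, OpenCV 4.12 (cv2) and the standard library are available. Lean on these libraries where they do the work, as an engineer would, in place of code of your own. Each camera call takes 0.05 s, during which the arm holds its last target. There are 200 camera calls.

## Working session

There is one attempt and no reset: what is moved stays moved. The work goes in short steps, each a Python script; the robot and the scene stay as the last script left them, time stands still between calls to the robot, and variables do not carry over. Pictures are saved under pics/ and viewed, at most 14 in all, crops included, and the job is handed in when it is done.

```bash
ls; mkdir -p pics
python3 - <<'E'
from station import *
import cv2,numpy as np
np.set_printoptions(precision=4,suppress=True)
for n in("top","side"):
    i=camera_info(n);print(n,{k:(np.array(v) if not isinstance(v,str) else v) for k,v in i.items()})
    im=read_camera(n);cv2.imwrite(f"pics/{n}0.png",im[:,:,::-1])
print(get_time(),get_tcp_pos(),get_ee_rot(),get_grip_width())
E
```

```text
pics
top {'intrinsics': array([[528.0132,   0.    , 284.755 ],
       [  0.    , 528.0132, 206.6896],
       [  0.    ,   0.    ,   1.    ]]), 'T': array([[-0.0143,  0.9831, -0.1823,  0.3359],
       [-0.9999, -0.0129,  0.0089,  0.0458],
       [ 0.0064,  0.1824,  0.9832,  1.264 ],
       [ 0.    ,  0.    ,  0.    ,  1.    ]])}
side {'intrinsics': array([[431.3113,   0.    , 274.4234],
       [  0.    , 431.3113, 211.0854],
       [  0.    ,   0.    ,   1.    ]]), 'T': array([[ 0.9899,  0.0886, -0.1111,  0.435 ],
       [-0.1413,  0.5319, -0.8349, -0.7957],
       [-0.0149,  0.8422,  0.539 ,  0.5983],
       [ 0.    ,  0.    ,  0.    ,  1.    ]])}
0.1 [0.2081 0.5888 0.222 ] [-0.0001  0.1691  0.9856 -0.0007] 0.9983188406747813
```

View pics/top0.png

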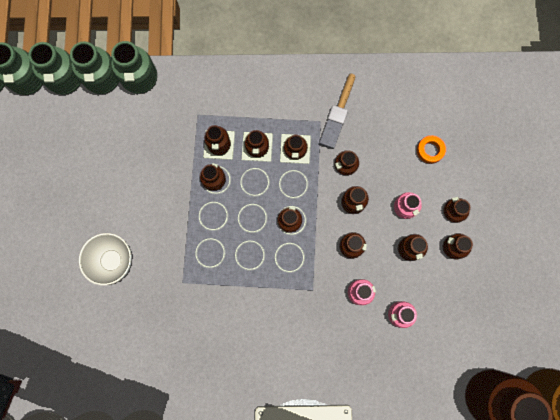

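View pics/side0.png

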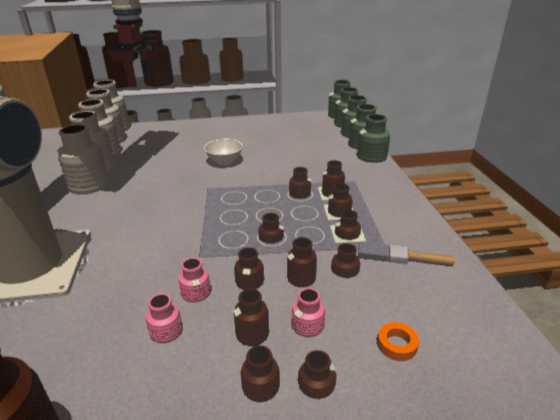

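The top view shows three samples at (217,139), (256,143) and (295,147). There are 8 loose brown vases: on the mat at (212,177) and (290,219), off it at (347,161), (355,199), (352,245), (413,247), (457,209) and (458,246). The pink ones at (410,205), (363,292) and (404,315) are decoys. The roll is at (431,150), the brush at (340,110) and the bowl at (105,259).

Next I'll look for the dark mouths in both views.

```bash
cat > h.py <<'E'
import numpy as np,cv2
from station import *
np.set_printoptions(precision=4,suppress=True)
C={n:camera_info(n) for n in("top","side")}
def ray(n,px):
    K=np.array(C[n]["intrinsics"]);T=np.array(C[n]["T"])
    d=np.linalg.inv(K)@[px[0],px[1],1.];d=T[:3,:3]@(d*[1,-1,-1]);return T[:3,3],d/np.linalg.norm(d)
def plane(n,px,z):
    o,d=ray(n,px);return o+d*(z-o[2])/d[2]
def proj(n,p):
    K=np.array(C[n]["intrinsics"]);T=np.array(C[n]["T"]);q=(T[:3,:3].T@(np.array(p)-T[:3,3]))*[1,-1,-1];q=K@q;return q[:2]/q[2]
def tri(a,b):
    (o1,d1),(o2,d2)=ray("top",a),ray("side",b)
    s=np.linalg.lstsq(np.stack([d1,-d2],1),o2-o1,rcond=None)[0];p,q=o1+d1*s[0],o2+d2*s[1]
    return (p+q)/2,np.linalg.norm(p-q)
def brown(im):   # reddish dark body, mouths included by closing
    b=im.astype(int);return (((b[...,0]-b[...,2]>12)&(b[...,0]<140)&(b[...,0]-b[...,1]>8))*255).astype(np.uint8)
def mouths(im,t=24,lo=20,hi=600):
    m=((im.max(2)<t)*255).astype(np.uint8)
    n,_,st,ce=cv2.connectedComponentsWithStats(m)
    return [(ce[i],st[i]) for i in range(1,n) if lo<st[i][4]<hi]
E
python3 - <<'E'
from h import *
for n in("top","side"):
    im=cv2.imread(f"pics/{n}0.png")[:,:,::-1]
    for t in(20,30):
        print(n,t)
        for c,s in mouths(im,t): print(c,s[2:],end=";")
        print()
im=cv2.imread("pics/top0.png");cv2.imwrite("pics/t1.png",cv2.resize(im[110:270,190:480],(800,441),interpolation=cv2.INTER_CUBIC))
im=cv2.imread("pics/side0.png");cv2.imwrite("pics/s1.png",cv2.resize(im[155:405,140:400],(624,600),interpolation=cv2.INTER_CUBIC))
E
```

```text
top 20
[ 3.8908 53.8908] [ 10  19 119];[41.2819 53.6916] [ 20  18 227];[82.3671 53.1498] [ 20  18 207];[124.1487  52.7026] [ 19  18 195];[  6.8636 380.5909] [14 14 44];
top 30
[ 3.8533 53.6933] [ 10  19 150];[41.3737 53.609 ] [ 20  18 289];[82.6469 53.2308] [ 20  18 286];[124.0567  52.7021] [ 19  18 282];[214.0769 132.4505] [11 12 91];[255.1923 137.0192] [11 11 52];[253.619  145.7143] [14  5 21];[291.8095 149.8571] [13  7 21];[214.7419 151.4194] [13  7 31];[343.8182 164.8636] [12 11 22];[209.5079 171.873 ] [12 11 63];[349.9524 199.9524] [ 7 11 21];[452.8974 209.6923] [11 14 39];[349.2222 209.6667] [17  8 36];[455.1389 245.9167] [ 9 16 36];[402.2647 249.8824] [13 22 68];[409.7632 247.5263] [10 16 38];[446.2593 247.8889] [10 20 54];[  4.8357 393.2396] [ 15  45 359];[507.9942 401.8876] [ 27  32 347];
side 20
[ 72.4286 129.026 ] [20  7 77];
side 30
[128.9556  21.8111] [25  6 90];[109.9259  34.4444] [12  6 27];[84.4518 61.4167] [ 19  53 228];[128.4267  44.8044] [ 44  14 225];[134.6818  54.4545] [ 4  7 22];[144.8462  68.2   ] [ 7 18 65];[ 90.2059 102.2353] [15  4 34];[ 82.9815 114.6481] [18  4 54];[ 72.5268 128.9018] [ 22   7 112];[  5.66   377.4665] [ 17  44 403];[ 38.224 413.526] [ 29  19 192];
```

View pics/t1.png

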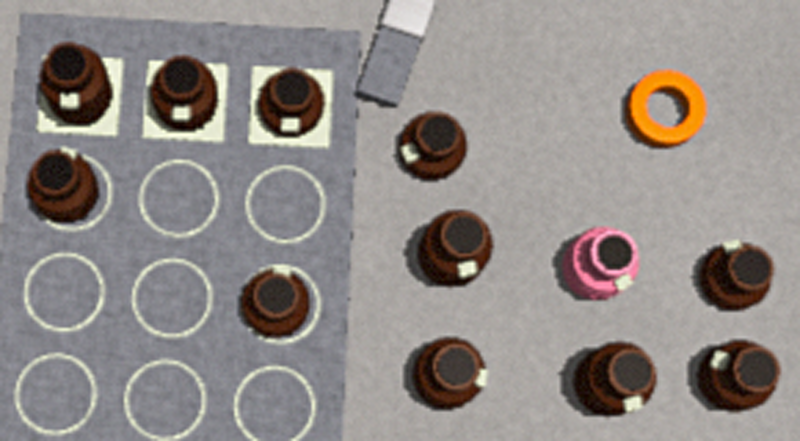

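View pics/s1.png

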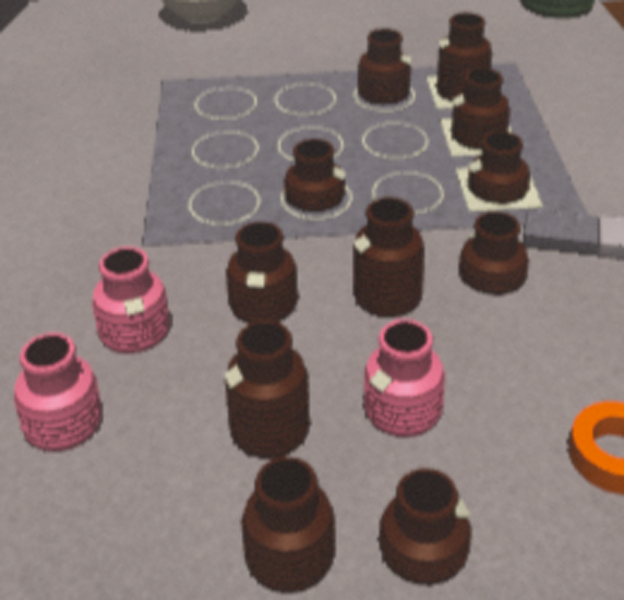

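The enlarged crops show all 8 loose brown vases with their mouths. The pink decoys, at top (410,205) and side (308,312) among others, are clearly a different colour. Next I'll refine the mouth centres and triangulate the rim heights, and find the rings to get the mat frame.

```bash
cat >> h.py <<'E'
def mouth(im,seed,r=9):
    """centroid of the grey-dark mouth disc around seed (brown rim/body are redder)"""
    b=im.astype(int);red=cv2.GaussianBlur((b[...,0]-b[...,2]).astype(np.float32),(0,0),.6)
    m=((red<14)&(b.max(2)<75)).astype(np.uint8)
    k=np.zeros_like(m);cv2.circle(k,tuple(int(round(v)) for v in seed),r,1,-1);m&=k
    n,l,st,ce=cv2.connectedComponentsWithStats(m)
    if n<2: return None,None
    i=max(range(1,n),key=lambda i:st[i][4]-3*np.hypot(*(ce[i]-seed)))
    pts=np.argwhere(l==i)[:,::-1];hull=cv2.convexHull(pts.astype(np.int32));M=cv2.moments(hull)
    c=np.array([M["m10"],M["m01"]])/M["m00"] if M["m00"] else ce[i]
    return c,st[i]
E
python3 - <<'E'
from h import *
I={n:cv2.imread(f"pics/{n}0.png")[:,:,::-1] for n in C}
S={'Ts':((214.7,133.6),(334.2,165.4)),'Ms':((256.3,138.3),(342.5,187.5)),'Ss':((296.2,142.6),(349.2,214.2)),
'a':((208.9,172.4),(300.4,171.7)),'b':((289.7,217.3),(270.8,217.5)),'c':((348.8,157.9),(347.5,248.3)),'d':((358.6,194.8),(302.5,243.3)),
'e':((355.7,243.4),(248.3,253.3)),'f':((419,245.6),(250.4,297.1)),'g':((461.9,207.2),(317.9,360)),'h':((463,243.8),(259.2,355))}
for k,(s,t) in S.items():
    a,st=mouth(I['top'],s,10);b,su=mouth(I['side'],t,10)
    p0,e0=tri(s,t)
    if a is None or b is None: print(k,'none',a,b,p0);continue
    p,e=tri(a,b);print(k,a,st[2:],b,su[2:],p,round(e,4),'byeye',p0,round(e0,4))
# rings on mat
im=I['top'];g=im.astype(int);m=((g.min(2)>140)*255).astype(np.uint8)
cs,_=cv2.findContours(m[110:300,180:325],cv2.RETR_EXTERNAL,cv2.CHAIN_APPROX_NONE)
for c in cs:
    c=c+[180,110];x,y,w,h=cv2.boundingRect(c)
    if w>15: q=cv2.fitEllipse(c);print((x,y,w,h),np.round(q[0],1),np.round(q[1],1),plane('top',q[0],0.001))
E
```

```text
Ts [214.1004 132.5983] [11 10 92] [334.4286 162.5238] [10  4 35] [0.7289 0.1962 0.0926] 0.0013 byeye [0.729  0.1959 0.0845] 0.0018
Ms [255.356  137.1831] [12 11 91] [341.0444 186.3156] [11  6 46] [0.7223 0.1018 0.0742] 0.0021 byeye [0.723  0.0994 0.0713] 0.0028
Ss [295.5976 141.6452] [10 10 84] [348.8986 213.4565] [12  6 58] [0.7159 0.0069 0.0557] 0.0024 byeye [0.7151 0.0053 0.0544] 0.0001
a [209.4848 171.9535] [12 11 93] [299.8188 169.4783] [10  4 33] [0.6396 0.2084 0.074 ] 0.0022 byeye [0.6412 0.2108 0.0658] 0.0011
b [289.698  216.8059] [12 11 97] [270.2545 216.1879] [12  7 67] [0.535  0.0237 0.0566] 0.0016 byeye [0.5353 0.0237 0.0528] 0.0001
c [348.7131 157.8819] [11 11 90] [346.7601 247.7941] [14  9 90] [ 0.6744 -0.1182  0.0562] 0.002 byeye [ 0.6753 -0.1187  0.0549] 0.0008
d [357.8889 194.8372] [ 12  11 100] [301.7962 242.0895] [ 15   9 101] [ 0.5774 -0.1311  0.0919] 0.0021 byeye [ 0.5781 -0.133   0.0901] 0.0014
e [354.9586 242.5141] [ 11  12 101] [247.5076 252.1932] [ 14   9 102] [ 0.4708 -0.1229  0.0739] 0.0023 byeye [ 0.4705 -0.1247  0.0722] 0.0009
f [418.714  244.3754] [ 12  
[... 580 characters left out ...]
2 0.2151 0.001 ]
(282, 204, 25, 34) [290.3 220. ] [28.7 30.1] [0.5371 0.0213 0.001 ]
(237, 203, 31, 30) [252.  217.8] [29.1 29.9] [0.5437 0.114  0.001 ]
(198, 201, 31, 32) [212.9 215.8] [29.2 30.1] [0.55   0.2088 0.001 ]
(279, 169, 30, 30) [293.2 183.9] [28.6 29.4] [0.6267 0.0127 0.001 ]
(240, 167, 30, 30) [254.5 181.6] [28.6 29.6] [0.6336 0.1076 0.001 ]
(205, 166, 27, 29) [214.8 179.1] [27.8 30.1] [0.6412 0.2051 0.001 ]
(280, 133, 32, 32) [295.1 148.1] [32.2 32.3] [0.7178 0.0064 0.001 ]
(241, 132, 32, 30) [256.8 146.1] [31.7 32.9] [0.724  0.1016 0.001 ]
(203, 130, 32, 30) [215.1 139.9] [35.1 42. ] [0.7413 0.2053 0.001 ]
(180, 110, 145, 190) [252.1 204.4] [160.1 218.3] [0.5769 0.1137 0.001 ]
```

All heights come out within 2 mm of the nominal values. The rows are tall at the left, mid in the middle and short at the right. The 8 vases are short b, c, g; mid a, e, h; tall d, f. Vase b already stands at short place 2, and a (mid) stands wrongly at tall place 1.

The planned moves, in order:
1. a to mid place 1
2. d to tall place 1
3. c to short place 1
4. e to mid place 2
5. f to tall place 2
6. h to mid place 3
7. g to short place 3

```bash
cat > job.py <<'E'
from h import *
import json,os
H=dict(a=.073,b=.055,c=.055,d=.091,e=.073,f=.091,g=.055,h=.073)
HOME=[1.212,.423,1.63,0,1.089,-.019]
P0=dict(a=(.6396,.2084),b=(.535,.0237),c=(.6744,-.1182),d=(.5774,-.1311),e=(.4708,-.1229),f=(.4626,-.2627),g=(.5535,-.3786),h=(.4652,-.3706))
# mat frame: rigid fit of clean rings (top view, z=1 mm)
W=np.array([[.4476,.0255],[.4538,.1202],[.4602,.2151],[.5437,.114],[.55,.2088],[.6267,.0127],[.6336,.1076]])
L=np.array([[-90,-95],[-90,0],[-90,95],[0,0],[0,95],[90,-95],[90,0]])/1000
wm,lm=W.mean(0),L.mean(0);U,_,V=np.linalg.svd((L-lm).T@(W-wm));R=(U@V).T;t=wm-R@lm
ANG=np.arctan2(R[1,0],R[0,0])
mat=lambda x,y:R@np.array([x,y])+t
inv=lambda p:R.T@(np.array(p)-t)
SAMP=[mat(.18,y) for y in(-.095,0,.095)]
PINK=[plane("top",p,.073)[:2] for p in((411,203),(364,292),(406,314))]
def load(): return {k:np.array(v) for k,v in (json.load(open("st.json")) if os.path.exists("st.json") else P0).items()}
def save(s): json.dump({k:list(map(float,v)) for k,v in s.items()},open("st.json","w"))
def look(s,name):
    im=read_camera("top");cv2.imwrite(f"pics/{name}.png",im[:,:,::-1]);bad=[]
    for k in s:
        seed=proj("top",[*s[k],H[k]])
        c,st=mouth(im,seed,10)
        if c is None or not 70<st[4]<125: bad.append((k,seed,None if st is None else st[2:]));continue
        p=plane("top",c,H[k])[:2]
        if np.hypot(*(p-s[k]))>.006: bad.append((k,s[k],p))
        s[k]=p
    return bad
def yaw(p,obs):
    """closing direction with the fingers furthest from other vases"""
    f=lambda a:min(np.hypot(*(o-p-sg*.045*np.array([np.cos(a),np.sin(a)]))) for o in obs for sg in(1,-1))
    return max(np.radians(np.arange(0,180,5)),key=f)
def quat(p,phi):
    rad=np.arctan2(p[1],p[0]);d=(phi-rad+np.pi/2)%np.pi-np.pi/2
    a=(rad+d+np.pi/2)/2;return [0,np.cos(a),np.sin(a),0]
OPEN=.70
def carry(k,dst):
    s=load();bad=look(s,f"b_{k}")
    if bad: print("ATTENTION",bad,"(see picture)");save(s);return False
    p=s[k];others=[v for j,v in s.items() if j!=k]+SAMP+PINK
    zg=H[k]-.028+.005;up=zg+.125
    q=quat(p,yaw(p,others));q2=quat(dst,yaw(dst,others))
    command_gripper(OPEN)
    move_pose([*p,up],q);movel([*p,zg],v=.12)
    command_gripper(0);w=get_grip_width()*88
    if not 30<w<46: print("no grasp",w);return False
    movel([*p,up],v=.15)
    move_pose([*dst,up],q2);movel([*dst,zg+.012],v=.15)
    hit=movel([*dst,zg-.003],v=.03,until_force=4);z=get_tcp_pos()[2]-zg
    w2=get_grip_width()*88
    command_gripper(OPEN);movel([*dst,up],v=.2);movej(HOME)
    s[k]=np.array(dst);bad=look(s,f"a_{k}");save(s)
    print(k,"w",w,w2,"hit",hit,"dz",z,"mat mm",inv(s[k])*1000,"bad",bad,"t",get_time());return not bad
E
python3 - <<'E'
from job import *
print("fit",ANG,t,np.abs((R@L.T).T+t-W).max())
s=load()
for k in s: print(k,inv(s[k])*1000)
for x in SAMP: print(x)
print(PINK)
if look(s,"t2"): print("bad")
carry("a",mat(.09,0))
E
```

```text
fit -0.06921046808379937 [0.5436 0.114 ] 0.0003279169014963057
a [ 89.2124 100.8572]
b [ -2.3642 -90.6342]
c [ 146.5152 -222.5542]
d [  50.6395 -242.1314]
e [ -56.2723 -241.323 ]
f [ -54.7848 -381.3554]
g [  43.9127 -490.6917]
h [ -44.7292 -488.8172]
[0.7166 0.0067]
[0.7232 0.1015]
[0.7298 0.1963]
[array([ 0.5615, -0.2556]), array([ 0.361 , -0.1389]), array([ 0.3116, -0.23  ])]
a w 37.78111606979532 37.49812989415669 hit True dz -0.00013650316846616772 mat mm [90.5209  0.0659] bad [] t 11.0917
```

Vase a is placed within 1 mm, gripped at 37.8 mm wide and with contact at the expected height. I'll do the rest, stopping at any surprise.

Run:
```python
from job import *
for k,d in [("d",(.09,.095)),("c",(.09,-.095)),("e",(0,0)),("f",(0,.095)),("h",(-.09,0)),("g",(-.09,-.095))]:
    if not carry(k,mat(*d)): break
```

```text
d w 37.3744212846111 37.56999114580608 hit True dz -0.00014991288031382388 mat mm [92.6896 93.9212] bad [] t 23.0
c w 37.46019919787587 37.27233964123093 hit True dz -0.0001985715819467701 mat mm [ 92.7522 -95.2219] bad [] t 35.1083
e w 37.69654629769659 37.62923802723244 hit True dz -0.00013478238231949546 mat mm [ 0.082 -0.529] bad [('h', array([ 0.4662, -0.3707]), array([ 0.465 , -0.3642]))] t 46.55
```

The arm was never near h, but it has shifted, so the knock may be under way. I'll wait and look.

Run:
```python
from job import *
wait(1);s=load();print(look(s,"k1"),s["h"]);save(s)
wait(.3);print(look(s,"k2"),s["h"]);save(s)
im=cv2.imread("pics/k2.png");cv2.imwrite("pics/k2c.png",cv2.resize(im[110:310,180:500],(800,500),interpolation=cv2.INTER_CUBIC))
```

```text
[] [ 0.4657 -0.3635]
[] [ 0.4657 -0.3635]
```

View pics/k2c.png

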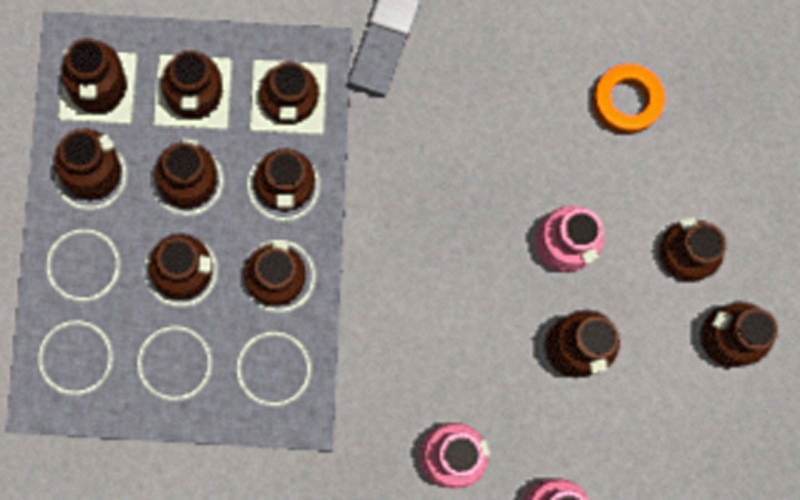

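The crop shows h knocked about 4 cm to the right, with its mouth now at full-image pixel (482,241). The earlier reading had locked onto its shadow. I'll re-seed h, confirm it with both cameras and continue.

Run:
```python
from job import *
T=cv2.imread("pics/k2.png")[:,:,::-1];c,st=mouth(T,(482.4,241.2));print(c,st[2:])
p=plane("top",c,.073);S=read_camera("side");b,sb=mouth(S,proj("side",p),10);print(b,sb[2:],tri(c,b))
s=load();s["h"]=p[:2];save(s);print(p)
for k,d in [("f",(0,.095)),("h",(-.09,0)),("g",(-.09,-.095))]:
    if not carry(k,mat(*d)): break
```

```text
[482.4574 241.037 ] [ 12  11 104]
[266.0605 378.642 ] [ 19  18 269] (array([ 0.4706, -0.413 ,  0.0733]), np.float64(0.0015857482833450827))
[ 0.4715 -0.4131  0.073 ]
f w 37.51980823662625 37.59854401578689 hit True dz -0.0002291943482779779 mat mm [ 0.0872 94.3283] bad [] t 60.4167
h w 37.67906338692808 37.565840897022206 hit True dz -0.000325208139005273 mat mm [-86.53     0.0171] bad [] t 73.5667
g w 37.224824276780716 37.55496347642367 hit True dz -0.00011651603947215178 mat mm [-87.8071 -94.846 ] bad [] t 86.575
```

Run:
```python
from job import *
wait(1);s=load();print(look(s,"fin"));S=read_camera("side")
for k in s:
    c=proj("top",[*s[k],H[k]]);b,_=mouth(S,proj("side",[*s[k],H[k]]),10)
    q,e=tri(c,b);print(k,inv(s[k])*1000,"tri",inv(q[:2])*1000,q[2])
im=cv2.imread("pics/fin.png");a=cv2.resize(im[60:310,90:460],(400,270));b=cv2.resize(S[140:420,140:460,::-1],(400,350))
cv2.imwrite("pics/finc.png",np.hstack([cv2.copyMakeBorder(a,0,80,0,0,0),b]))
```

```text
[]
a [90.2533  0.134 ] tri [88.7214  0.0291] 0.07431285119046677
b [ -1.4148 -90.7291] tri [ -2.2134 -90.7614] 0.055724380374874205
c [ 93.3651 -95.5649] tri [ 92.0373 -95.5466] 0.05600068039603279
d [92.8808 93.8368] tri [91.7394 93.6441] 0.09213220811178452
e [-0.1008 -0.1984] tri [-1.1247 -0.3409] 0.07435289817943419
f [ 0.0441 94.3835] tri [-0.9031 94.1674] 0.09207139005914705
g [-87.7288 -95.3137] tri [-88.7955 -95.4252] 0.0554750074457237
h [-86.358   -0.0204] tri [-87.2569  -0.2062] 0.07445325960726895
```

View pics/finc.png

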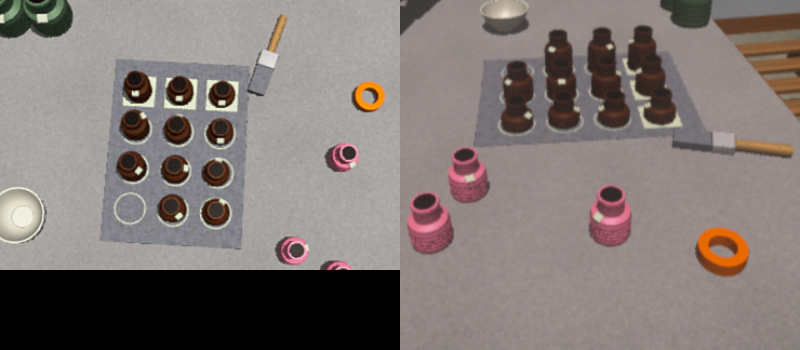

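The final picture shows all 8 brown vases upright in their rows, each within 5 mm of its place. The only empty ring is tall place 3, and the roll, brush, bowl and pink decoys are where they were.

```bash
python3 -c "
from station import *
print(job_done(),get_time())"
```

```text
the job is handed in; nothing more can be done
the job is handed in; nothing more can be done
```

I handed the job in at about 88 s: all 8 vases stand upright in the row matching their height, each within 5 mm of its place by camera measurement, and the sticker roll, brush and bowl look unmoved.

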